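# Lock the lathe spindle with its pin

## Robot

A 6-joint arm with a two-finger parallel gripper is mounted at the origin on the work surface. World frame = base frame: x ahead of the robot, y to its left, z up, the work surface at z = 0. Lengths are in m, angles in rad, forces in N, time in s.
With the tool pointing down it reaches from about 0.275 to 0.825 m from the base axis. Payload 5.2 kg.
Tool frame: the origin (TCP) lies between the finger pads; the fingertips stand 14 mm ahead of it and the grasp point (between the pads) lies 5 mm behind it; z points along the fingers, x is the direction in which the jaws open and shut, and the axes are right-handed (so a half turn about z gives the same grasp; the last joint's range is limited). The gripper opens to 93 mm and grips with 3 to 60 N. Pads are 15 mm wide; open, the fingers measure 128 mm over their backs; the gripper's body (75 mm by 188 mm) begins 65 mm behind the grasp point.
Start: joints at [1.052, 0.259, 1.535, -0, 1.348, -0.203], TCP at [0.171, 0.523, 0.233] pointing down, gripper open.
Joint ranges: [-3.14, 3.14], [-0.91, 2.08], [0.19, 2.58], [-1.22, 4.36], [0.22, 2.71], [-3.12, 3.12]. Speed limits (rad/s): [2.57, 2.57, 3.14, 3.14, 3.14, 3.14].

## Interface

Orientations are given as a rotation vector (axis times angle).
In Python, from bench import env gives the robot as it stands. Calls block until the motion is done:
- env.goto(position, orientation): joint-space move of the TCP to a pose.
- env.movel(position, frame=None, speed=0.15): straight line of the TCP; frame=None keeps the orientation; speed is the mean speed in m/s.
- env.move_j(angles): joint-space move.
- env.command_gripper(opening): opening from 0.0 (shut) to 1.0 (fully open); the grip force is fixed at half the most; returns when the fingers have stopped.
- env.dwell(seconds).
- env.inverse_kinematics(position, orientation): joint angles nearest the present ones, or None.
- env.get_obs(): the state.
- env.camera(name): name is "scene" or "top" or "wrist"; returns a dict with "img" (420x560x3 uint8, red, green, blue), "fx", "fy", "cx", "cy" (pixels), "k1" (the pictures are not rectified: a ray, as slopes to the right and down, at radius r is drawn at 1 + k1 r^2 times it, then the intrinsics apply), "cam_to_world" (4x4, takes a point from camera to world coordinates). Camera axes: x right, y down, z forward; pixel columns grow to the right and rows downward; lengths in m; the calibration is good to about 2 mm. A picture is of the moment at which its call begins. There is no depth.
A pose or a line that the arm cannot do raises env.Unreachable and nothing moves.
- env.finish_job(): hands the job in, once; it reports no verdict.
The state is a dict: "time_s": time; "joint_pos": joint angles; "joint_velocities": joint speeds; "joint_torque": joint torques, N m; "eef_pos": TCP position; "tcp_rot": TCP orientation; "wrist_force": force on the tool from outside, world axes, zero at the start; "wrist_torque": the same for the moment, N m; "grip_width": opening from 0.0 (shut) to 1.0 (fully open).
Only numpy, scipy, OpenCV 4.12 (cv2) and the standard library are available. Lean on these libraries where they do the work, as an engineer would, in place of code of your own. Each camera call takes 0.05 s, during which the arm holds its last target. There are 200 camera calls.

## Task

Lock the lathe's spindle so that the chuck can be unscrewed: stand the black-knobbed lock pin from the wooden rack in the hole on top of the headstock, turn the hand wheel at the end of the headstock by feel until the pin drops into the spindle's hidden cross-hole and the wheel stops dead, then push the pin fully home so that its knob lies flush on the steel pad. Do not force the wheel against the pin once it has dropped, and leave everything else on the bench where it is.

Things in the scene. Friction and masses are not known exactly. Their poses are not given: they have to be found in the camera images.
- pin_head (a point): Spindle lock pin, 80 mm long, 0.06 kg, upright, point down, in one of the rack's three holes (any). From the top: plain round black knob 24 mm across, 24 mm high; steel collar 15 across, 15 long; steel shank 10 across, 41 long, foot chamfered. This point: centre of the knob, 68 mm above the foot, 12 mm above the knob's flat underside; z up along the pin. In the rack the underside is 26 mm above the rack's top.
- pin: The lock pin, origin at its foot. On the spindle it stands by itself, knob underside 22 mm above the pad. When the cross-hole comes up it drops about 10 mm by itself and the spindle stops dead (about 0.25 rad of play). A spring ball in the hole's mouth then holds the collar: 6 to 12 N down on the knob takes it past the ball, until the underside lies on the pad.
- lock_hole (a point): Lock hole in the headstock's roof: centre of its mouth in the top of a bare steel pad 46 x 46 mm, 215 mm above the bench. z up, y level along the spindle to the hand wheel, x across, away from the front. It runs straight down, 16 mm across for 16 mm (for the collar), then 11 across to 30 mm depth. Below it passes the spindle, 32 mm across, its upper side 34 mm below the pad.
- lathe: Small wood lathe, fixed on the bench. Origin on the bench below the lock hole, axes as there. Headstock 130 mm wide, from y -60 to +115 mm, roof 203 mm high. Inside, the spindle has one 11.6 mm cross-hole right through it, so it comes up under the lock hole every half turn; nothing outside shows where it is, the chuck's jaws neither. It never starts nearer than 0.5 rad.
- wheel_centre (a point): Centre of the plain round aluminium hand wheel at the headstock's end: upright disc 100 mm across, 16 thick, turning with the spindle about this y axis, either way without end; 165 mm above the bench, 165 mm along y from the lock hole. Pinch the rim across its thickness from above; 42 mm are free to the headstock. It takes 1 to 3 N at the rim; when locked, 8 N more tell so, over 13 N is forcing. Axes do not turn with it.
- rack: Wooden rack, fixed: 56 mm (x) by 176 mm (y) by 45 mm high, origin under its middle, three holes in a row along y at -60, 0 and +60 mm.
- spur_c (a point): Spur drive centre (74 mm, four prongs and a point on top of a 24 mm steel head) standing in the rack: leave it.
- live_c (a point): Live centre (79 mm, 26 mm dark steel body with a cone on top) standing in the rack: leave it.
- toolrest_c (a point): T-shaped tool rest lying on the bench, 150 mm long bar: leave it.
- spanner_c (a point): Open-ended spanner 180 mm, lying: leave it.
- glue_c (a point): Yellow glue bottle 170 mm high: leave it.
- spray_c (a point): Spray can 190 mm high: leave it.
- mallet_c (a point): Wooden mallet 260 mm, lying: leave it.

How it is judged:
By the outcome, as a careful person would: the job done as asked, in the order asked, and still so for the second after the job is handed in, with the robot touching nothing.
It also fails if it takes over 72 s, if anything falls off the work surface, if the arm or the gripper's body presses on something with over 40 N, if the wrist force passes 120 N, or if a joint passes its speed limit or range.

## Working session

There is one attempt and no reset: what is moved stays moved. The work goes in short steps, each a Python script; the robot and the scene stay as the last script left them, time stands still between calls to the robot, and variables do not carry over. Pictures are saved under pics/ and viewed, about 8 in all and at most 12, crops included, and the job is handed in when it is done.

```bash
ls; mkdir -p pics
python3 - <<'E'
from bench import env
import cv2
o=env.get_obs();print(o)
for n in("scene","top"):
    c=env.camera(n);cv2.imwrite(f"pics/{n}0.png",cv2.resize(c["img"][:,:,::-1],(784,588),interpolation=cv2.INTER_CUBIC));print(n,c["fx"],c["cx"],c["cy"],c["k1"],c["cam_to_world"].round(3).tolist())
E
```

```text
pics
{'time_s': 0.0, 'joint_pos': array([ 1.05219987e+00,  2.59292923e-01,  1.53606420e+00,  2.03361622e-05,
        1.34800248e+00, -2.02820756e-01]), 'joint_velocities': array([-6.39725581e-05,  9.19566368e-06,  3.87544742e-04, -6.53439355e-04,
        2.51944312e-04,  1.22838204e-03]), 'joint_torque': array([-1.36808627e-03, -4.37320054e+01, -2.83999318e+01,  7.16883852e-02,
        4.13426198e-02, -1.47597116e-04]), 'eef_pos': array([0.17052571, 0.52235485, 0.23185222]), 'tcp_rot': array([ 2.54252206e+00,  1.84410387e+00, -2.54121321e-03]), 'wrist_force': array([-0.15388695,  0.24665304, -0.23891988]), 'wrist_torque': array([-0.03842244, -0.02792278,  0.03075809]), 'grip_width': 1.0000499309976476}
scene 478.3347859155072 277.59841882965264 208.515476092376 0.04756040403774847 [[-0.785, 0.423, -0.452, 1.016], [0.619, 0.55, -0.561, 0.701], [0.011, -0.72, -0.693, 0.99], [0.0, 0.0, 0.0, 1.0]]
top 432.7078592993897 275.82344880463967 214.53925063382036 -0.013110548143955106 [[-0.013, -0.997, 0.08, 0.344], [-1.0, 0.015, 0.014, 0.006], [-0.015, -0.08, -0.997, 1.493], [0.0, 0.0, 0.0, 1.0]]
```

View pics/scene0.png

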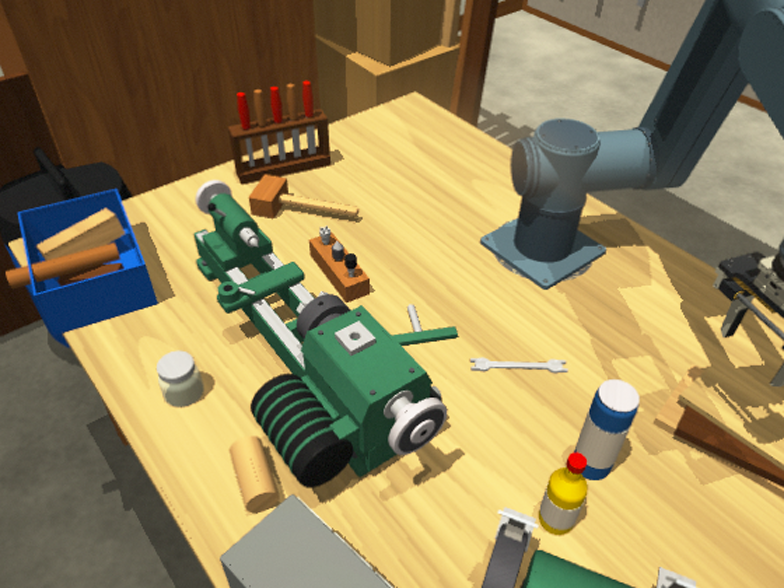

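View pics/top0.png

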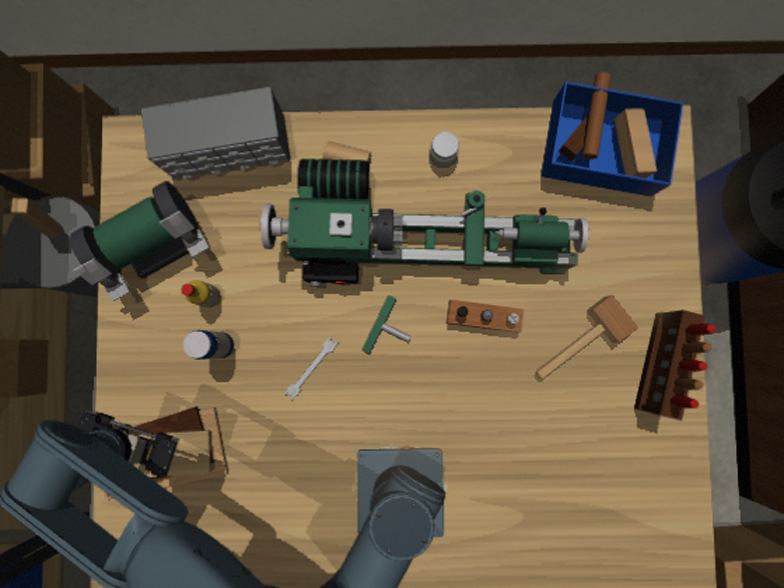

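The scene view shows the pin's black knob at about (350,260) and the pad hole at (355,336) in the enlarged image. In the top view, the knob is at about (462,312), the pad at (341,224) and the wheel at (268,226). The lathe's axes are nearly the world axes. Next I'll measure these with masks and rays.

```bash
cat > h.py <<'E'
from bench import env
import cv2, numpy as np
from scipy.spatial.transform import Rotation as R
def ray(c,uv):
    K=np.array([[c["fx"],0,c["cx"]],[0,c["fy"],c["cy"]],[0,0,1]])
    s=cv2.undistortPoints(np.array(uv,float).reshape(1,1,2),K,np.array([c["k1"],0,0,0])).ravel()
    T=c["cam_to_world"]; return T[:3,3],T[:3,:3]@[*s,1]
def onz(c,uv,z):
    p,d=ray(c,uv); return p+d*(z-p[2])/d[2]
def proj(c,P):
    T=np.linalg.inv(c["cam_to_world"]);q=T[:3,:3]@P+T[:3,3];s=q[:2]/q[2];s=s*(1+c["k1"]*(s@s))
    return np.array([c["fx"]*s[0]+c["cx"],c["fy"]*s[1]+c["cy"]])
def tri(c1,u1,c2,u2):
    p,d=ray(c1,u1);q,e=ray(c2,u2)
    a=np.linalg.lstsq(np.c_[d,-e],q-p,rcond=None)[0]
    A=p+d*a[0];B=q+e*a[1];return (A+B)/2,np.linalg.norm(A-B)
def blobs(c,mask,box,amin=10):
    x0,y0,x1,y1=box;m=np.zeros(mask.shape,np.uint8);m[y0:y1,x0:x1]=mask[y0:y1,x0:x1]
    cs,_=cv2.findContours(m,cv2.RETR_EXTERNAL,cv2.CHAIN_APPROX_NONE)
    return sorted([k for k in cs if cv2.contourArea(k)>=amin],key=cv2.contourArea,reverse=True)
def down(yaw): # jaw (tool x) direction at yaw in the world
    return (R.from_euler('z',yaw)*R.from_euler('x',np.pi)).as_rotvec()
def save(c,name,box=None,k=1.4):
    i=c["img"][:,:,::-1]
    if box: i=i[box[1]:box[3],box[0]:box[2]]
    cv2.imwrite(f"pics/{name}.png",cv2.resize(i,None,fx=k,fy=k,interpolation=cv2.INTER_CUBIC))
E
python3 - <<'E'
from h import *
t=env.camera("top");s=env.camera("scene")
def show(c,name,box,mask,am):
    for k in blobs(c,mask.astype(np.uint8),box,am)[:3]:
        print(name,cv2.contourArea(k),[np.round(v,1) for v in cv2.minAreaRect(k)]); 
ti=t["img"].astype(int);si=s["img"].astype(int)
# pad: bright, unsaturated
show(t,"pad top",(225,145,262,175),(ti.min(2)>120)&(np.ptp(ti,axis=2)<40),20)
show(s,"pad scene",(230,225,280,258),(si.min(2)>120)&(np.ptp(si,axis=2)<50),20)
show(t,"knob top",(318,212,342,234),ti.max(2)<60,10)
show(s,"knob scene",(240,175,262,198),si.max(2)<60,10)
show(t,"wheel top",(180,140,202,182),(ti.min(2)>110)&(np.ptp(ti,axis=2)<40),20)
show(t,"roof top",(200,135,270,190),(ti[...,1]>ti[...,0]+20)&(ti[...,1]>60),100)
show(t,"rack",(310,205,380,245),(ti[...,0]>ti[...,2]*2.2)&(ti[...,0]<190),100)
E
```

```text
pad top 198.0 [array([243. , 159.5]), array([15.2, 14.8]), np.float64(5.2)]
pad scene 321.5 [array([253.2, 239.4]), array([17. , 24.1]), np.float64(63.4)]
knob top 33.0 [array([330. , 222.5]), array([7., 6.]), np.float64(90.0)]
knob scene 78.0 [array([246.7, 184.6]), array([16. ,  9.8]), np.float64(24.0)]
wheel top 96.0 [array([188.3, 158.3]), array([ 5.5, 25.1]), np.float64(4.8)]
wheel top 53.0 [array([197.5, 160.5]), array([9., 7.]), np.float64(90.0)]
roof top 1863.0 [array([234.4, 160. ]), array([57.9, 34.2]), np.float64(1.8)]
rack 669.5 [array([346.1, 225.4]), array([52.3, 16.9]), np.float64(7.1)]
```

Run:
```python
from h import *
t=env.camera("top");s=env.camera("scene")
print("pad",onz(t,(243,159.5),.215),onz(s,(253.2,239.4),.215),tri(t,(243,159.5),s,(253.2,239.4)))
print("knob",onz(t,(330,222.5),.095)); 
print("wheel top edge",onz(t,(188.3,158.3),.205),"hub",)
print("rack",onz(t,(346.1,225.4),.045))
a=onz(t,(243,159.5),.215);w=onz(t,(188.3,158.3),.210);print("yaw",np.arctan2(-(w-a)[0],(w-a)[1]),np.hypot(*(w-a)[:2]))
# go above the pin for a look
k=onz(t,(330,222.5),.095)
for p in([.3,.3,.4],[k[0]-.0,k[1],.30]):
    for yaw in(0,np.pi/2,-np.pi/2): print(p,yaw,env.inverse_kinematics(p,down(yaw)))
```

```text
pad [0.61358517 0.11968949 0.215     ] [0.61330555 0.1181856  0.215     ] (array([0.61363862, 0.11933826, 0.21615941]), np.float64(0.0007712625059521148))
knob [ 0.42787227 -0.14956478  0.095     ]
wheel top edge [0.62220519 0.28647876 0.205     ] hub
rack [ 0.42037487 -0.208668    0.045     ]
yaw -0.04547770701775747 0.16587236675078254
[0.3, 0.3, 0.4] 0 [ 5.21176415e-01 -3.85268995e-02  1.47552332e+00 -4.44089210e-16
  1.70459623e+00  5.21176415e-01]
[0.3, 0.3, 0.4] 1.5707963267948966 [ 5.21176415e-01 -3.85268995e-02  1.47552332e+00 -4.44089210e-16
  1.70459623e+00 -1.04961991e+00]
[0.3, 0.3, 0.4] -1.5707963267948966 [ 0.52117641 -0.0385269   1.47552332  0.          1.70459623  2.09197274]
[np.float64(0.4278722733976406), np.float64(-0.14956478172404666), 0.3] 0 [-5.83232087e-01  4.08778735e-02  1.63082402e+00 -4.44089210e-16
  1.46989076e+00 -5.83232087e-01]
[np.float64(0.4278722733976406), np.float64(-0.14956478172404666), 0.3] 1.5707963267948966 [-0.58323209  0.04087787  1.63082402  0.          1.46989076 -2.15402841]
[np.float64(0.4278722733976406), np.float64(-0.14956478172404666), 0.3] -1.5707963267948966 [-5.83232087e-01  4.08778735e-02  1.63082402e+00 -4.44089210e-16
  1.46989076e+00  9.87564239e-01]
```

Pad by triangulation comes out at z = 0.216 (0.215 expected). The knob lies 60 mm from the rack centre, and the wheel 166 mm from the hole, so all three agree with the sizes given. Next I'll go above the pin and look with the wrist camera.

Run:
```python
from h import *
p=env.get_obs()["eef_pos"]
env.movel([p[0],p[1],.38],speed=.4)
env.goto([.4279,-.1496,.22],down(-.126))
c=env.camera("wrist");save(c,"w1");o=env.get_obs();print(o["time_s"],o["eef_pos"],o["wrist_force"])
print(c["cam_to_world"].round(3),c["fx"]); print("pred knob",proj(c,np.array([.4279,-.1496,.095])))
np.save("w1.npy",c,allow_pickle=True)
```

```text
3.475 [ 0.42821578 -0.14902827  0.22014604] [ 0.56990817  0.33307269 -0.3463103 ]
[[ 0.992 -0.12  -0.033  0.438]
 [-0.124 -0.956 -0.266 -0.076]
 [ 0.     0.268 -0.964  0.373]
 [ 0.     0.     0.     1.   ]] 293.7480702345613
pred knob [284.48803406 198.7999111 ]
```

View pics/w1.png

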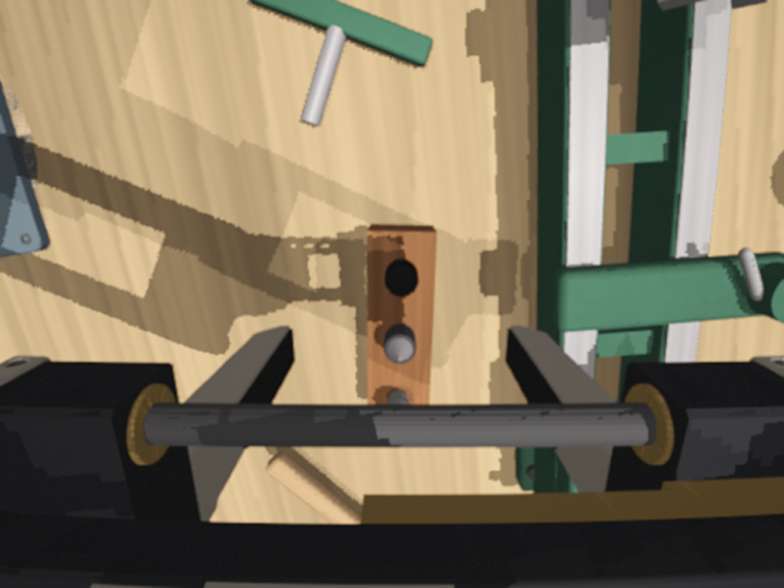

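The wrist view shows the knob at about (286,198) in native pixels, within 2 px of the prediction, and a clear path for the jaws across the rack. I'll refine and grasp.

Run:
```python
from h import *
c=np.load("w1.npy",allow_pickle=True).item();i=c["img"].astype(int)
k=blobs(c,(i.max(2)<50).astype(np.uint8),(268,180,305,220),30)[0]
(u,r)=cv2.minEnclosingCircle(k);x,y,w,h=cv2.boundingRect(k);print(u,r,x,y,w,h)
P=onz(c,u,.090);print(P,"diam mm",2*r/c["fx"]*(c["cam_to_world"][2,3]-.09)*1000)
P[:2]=.7*P[:2]+.3*np.array([.4279,-.1496])
env.movel([P[0],P[1],.13],down(-.126),speed=.2)
env.movel([P[0],P[1],.078],speed=.08)
env.command_gripper(0.0)
o=env.get_obs();print(o["time_s"],o["eef_pos"],o["grip_width"]*93,o["wrist_force"])
env.movel([P[0],P[1],.17],speed=.12)
o=env.get_obs();print(o["time_s"],o["eef_pos"],o["grip_width"]*93,o["wrist_force"])
env.goto([.55,-.03,.36],down(0));
env.goto([.6136,.119,.325],down(0))
c=env.camera("wrist");save(c,"w2");np.save("w2.npy",c,allow_pickle=True)
o=env.get_obs();print(o["time_s"],o["eef_pos"],o["wrist_force"])
print("pred foot",proj(c,o["eef_pos"]+[0,0,.005-.068]),"hole",proj(c,np.array([.6136,.119,.215])))
```

```text
(286.0, 197.9423065185547) 13.096026420593262 275 185 23 27
[ 0.42932319 -0.15022865  0.09      ] diam mm 25.212543255657778
5.9583 [ 0.42887345 -0.15003319  0.07797241] 23.562157417103105 [-0.67311984  0.60247734 -0.21603031]
6.875 [ 0.42839946 -0.14973636  0.16932272] 23.27699048062001 [-0.63989078 -0.5083875  -0.58766746]
8.625 [0.6133847  0.11707618 0.32511214] [-0.41159531 -0.25040296  0.28995558]
pred foot [285.08401426 219.55583637] hole [285.45952259 200.96717575]
```

View pics/w2.png

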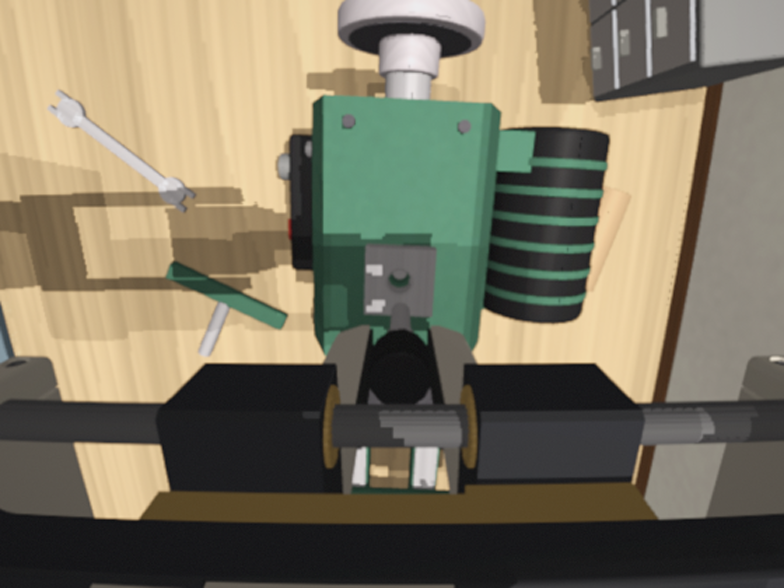

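The pin is held upright. In native pixels its foot is at about (286,218) and the hole at about (286,198), slightly toward +y from the prediction. I'll go lower and look closely.

Run:
```python
from h import *
env.movel([.6136,.119,.290],down(0),speed=.1); env.dwell(.2)
c=env.camera("wrist");np.save("w3.npy",c,allow_pickle=True)
o=env.get_obs();e=o["eef_pos"];print(o["time_s"],e,o["wrist_force"])
print("pred foot",proj(c,e+[0,0,.005-.068]),"hole",proj(c,np.array([.6136,.119,.215])))
for dx,dy in((-1,-1),(-1,1),(1,1),(1,-1)): print(proj(c,np.array([.6136+.023*dx,.119+.023*dy,.215])).round(1))
save(c,"w3",(245,150,325,270),6)
```

```text
9.375 [0.61392966 0.11894964 0.29082232] [ 0.81821334  0.5232868  -1.178342  ]
pred foot [284.50624072 218.46120539] hole [284.12564286 213.35499627]
[256.7 239.5]
[255.2 185.8]
[313.  185.8]
[311.6 239.5]
```

View pics/w3.png

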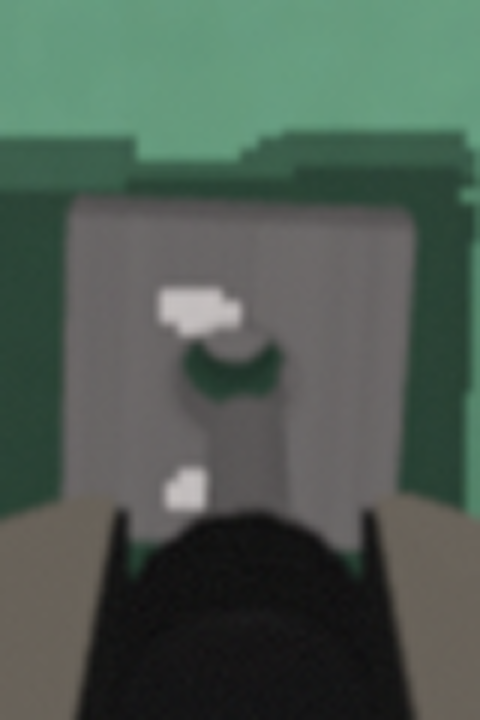

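In native pixels the pad's top-left corner is at about (256.7,184) and the hole mouth's centre at about (284.5,213). The pin's shank axis is at about u = 286, so the pin must shift roughly 1.2 mm toward −x and up to 1 mm toward +y. I'll insert by feel with a small search.

```bash
cat >> h.py <<'E'
def force(n=3):
    f=[]
    for _ in range(n): f.append(env.get_obs()["wrist_force"]); env.dwell(.01)
    return np.mean(f,0)
E
python3 - <<'E'
from h import *
x,y=.6127,.1197
env.movel([x,y,.288],down(-.04),speed=.05);f0=force(6);z=.288;print(f0)
offs=[(0,0),(0,1),(0,-1),(1,0),(-1,0),(.8,1),(-.8,1),(-.8,-1),(.8,-1),(0,2),(0,-2),(1.8,0),(-1.8,0)];k=0;ox=oy=0
while z>.2445 and env.get_obs()["time_s"]<24:
    z-=.002; env.movel([x+ox,y+oy,z],speed=.04); f=force()-f0; 
    if abs(f).max()>1.2: print(round(z,4),(ox*1e3,oy*1e3),f.round(1),env.get_obs()["eef_pos"].round(4))
    if f[2]>3:
        if z<.2475: break
        k+=1
        if k>=len(offs): break
        ox,oy=np.array(offs[k])*.8e-3; env.movel([x+ox,y+oy,z+.001],speed=.03); z+=.001
o=env.get_obs();print(o["time_s"],o["eef_pos"],(force()-f0).round(2),z)
E
```

```text
[-0.10767784 -0.02077023 -0.75104674]
15.725 [0.61275146 0.11970813 0.24399636] [0.15 0.37 0.13] 0.24399999999999994
```

The pin went in to spindle depth with no contact force. I'll release it, retreat, verify it stands, and inspect the wheel from above.

```bash
cat >> h.py <<'E'
H=np.array([.6127,.1197,.215]); YAW=-.04
W=np.array([H[0]-.165*np.sin(YAW),H[1]+.165*np.cos(YAW),.165]); AX=np.array([-np.sin(YAW),np.cos(YAW),0])
def wpose(th,r,flip=0,w=W):
    q=R.from_rotvec(AX*th); rad=q.apply([0,0,1.])
    return w+rad*r, (q*R.from_rotvec(down(YAW+np.pi/2+flip*np.pi))).as_rotvec()
E
python3 - <<'E'
from h import *
env.command_gripper(.55)
e=env.get_obs()["eef_pos"]; env.movel([e[0],e[1],.33],speed=.2)
for fl in(0,-1):
    for th in np.arange(-1.4,1.41,.2):
        q=env.inverse_kinematics(*wpose(th,.035,fl)); print(fl,round(th,1),None if q is None else q.round(2))
env.goto(*wpose(0,.14,0)); 
env.command_gripper(.42)
c=env.camera("wrist");np.save("w4.npy",c,allow_pickle=True);save(c,"w4",None,1)
s=env.camera("scene");save(s,"s4",(200,180,340,340),3)
a=cv2.imread("pics/w4.png");b=cv2.imread("pics/s4.png")
b=cv2.resize(b,(367,420));cv2.imwrite("pics/p4.png",cv2.resize(np.hstack([a,b]),None,fx=.86,fy=.86))
o=env.get_obs();print(o["time_s"],o["eef_pos"])
for P in([*W[:2],.215],W+[0,0,.05]+AX*.008,W+[0,0,.05]-AX*.008):print(proj(c,np.array(P)).round(1))
E
```

```text
0 -1.4 [0.61 0.62 2.25 3.84 1.19 1.4 ]
0 -1.2 [0.57 0.43 2.2  3.97 0.81 1.17]
0 -1.0 [0.52 0.31 2.1  4.36 0.5  0.73]
0 -0.8 [ 0.47  0.25  1.96 -1.09  0.4  -0.14]
0 -0.6 [ 0.41  0.26  1.8  -0.46  0.58 -0.8 ]
0 -0.4 [ 0.35  0.31  1.62 -0.2   0.84 -1.07]
0 -0.2 [ 0.31  0.4   1.43 -0.07  1.12 -1.2 ]
0 -0.0 [ 0.27  0.52  1.23  0.    1.4  -1.26]
0 0.2 [ 0.24  0.65  1.01  0.05  1.67 -1.29]
0 0.4 [ 0.21  0.81  0.78  0.1   1.94 -1.3 ]
0 0.6 [ 0.19  0.99  0.51  0.16  2.22 -1.28]
0 0.8 None
0 1.0 None
0 1.2 None
0 1.4 None
-1 -1.4 [ 0.61  0.62  2.25  3.84  1.19 -1.75]
-1 -1.2 [ 0.57  0.43  2.2   3.97  0.81 -1.97]
-1 -1.0 [ 0.52  0.31  2.1   4.36  0.5  -2.42]
-1 -0.8 [ 0.47  0.25  1.96 -1.09  0.4   3.  ]
-1 -0.6 [ 0.41  0.26  1.8  -0.46  0.58  2.34]
-1 -0.4 [ 0.35  0.31  1.62 -0.2   0.84  2.07]
-1 -0.2 [ 0.31  0.4   1.43 -0.07  1.12  1.94]
-1 -0.0 [0.27 0.52 1.23 0.   1.4  1.88]
-1 0.2 [0.24 0.65 1.01 0.05 1.67 1.85]
-1 0.4 [0.21 0.81 0.78 0.1  1.94 1.84]
-1 0.6 [0.19 0.99 0.51 0.16 2.22 1.86]
-1 0.8 None
-1 1.0 None
-1 1.2 None
-1 1.4 None
18.7667 [0.61932863 0.28448276 0.305101  ]
[286.7 209. ]
[295.9 209. ]
[277.4 209. ]
```

View pics/p4.png

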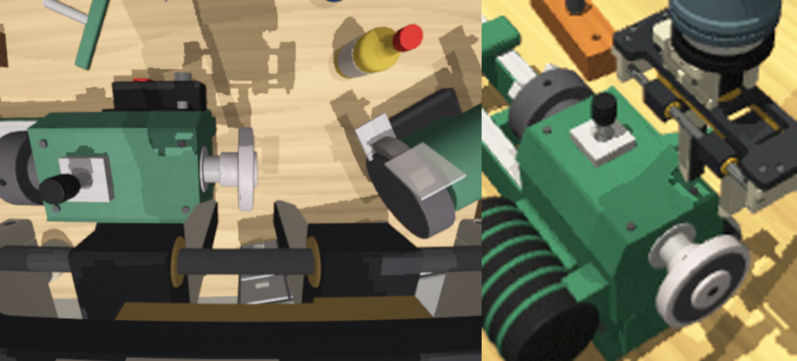

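In the left panel the wheel's rim spans u ≈ 278–300 in native pixels. That matches the prediction plus the wrist camera's known +1.7 px bias. The scene panel on the right shows the pin standing by itself, with its knob raised above the pad. Next I'll check the wheel centre and grasp the rim.

Run:
```python
from h import *
c=np.load("w4.npy",allow_pickle=True).item();i=c["img"].astype(int)
k=blobs(c,((i.min(2)>110)&(np.ptp(i,axis=2)<35)).astype(np.uint8),(272,140,306,252),60)[0]
print("wheel seen",cv2.boundingRect(k))
X=np.cross(AX,[0,0,1.]);pr=np.array([proj(c,W+.05*(np.cos(a)*X+np.sin(a)*np.array([0,0,1]))+s*AX*.008) for a in np.linspace(0,6.28,90) for s in(-1,1)])
print("pred",pr.min(0).round(1),pr.max(0).round(1))
s=env.camera("scene");K=H+[0,0,.034];u=proj(s,K);print("scene knob pred",u)
b=(int(u[0])-16,int(u[1])-18,int(u[0])+17,int(u[1])+20)
for k in blobs(s,(s["img"].max(2)<60).astype(np.uint8),b,15): print(cv2.boundingRect(k),cv2.contourArea(k),b)
env.goto(*wpose(-.3,.12)); env.goto(*wpose(-.55,.10))
p,q=wpose(-.55,.041); env.movel(p,q,speed=.08); env.dwell(.2)
o=env.get_obs();print(o["time_s"],o["eef_pos"]-p,o["wrist_force"],o["grip_width"])
f0=force(4);np.save("f0.npy",f0)
env.command_gripper(0.0);o=env.get_obs();print(o["time_s"],o["grip_width"]*93,o["wrist_force"]-f0)
```

```text
wheel seen (272, 160, 27, 86)
pred [277.3 145.4] [296. 244.]
scene knob pred [253.46716536 228.93652127]
(237, 218, 23, 18) 162.0 (237, 210, 270, 248)
20.8917 [4.16723058e-05 2.55451056e-04 7.65141185e-04] [-0.33499613  0.03313687 -0.70019953] 0.4184784987593421
21.425 15.791768897654014 [-0.38233022  0.62308291  1.40780336]
```

Gripped cleanly: 15.8 mm against 16 mm expected, with little side force. I'll start the first stroke in small steps, watching the rim force and the knob's height in the scene camera.

```bash
cat > turn.py <<'E'
from h import *
import sys
def knob():
    s=env.camera("scene");u=proj(s,H+[0,0,.034]);a=int(u[0])-8,int(u[1])-20
    m=(s["img"][a[1]:a[1]+44,a[0]:a[0]+17].max(2)<60)
    r=np.nonzero(m.sum(1)>=6)[0]
    return (r.min()+a[1],r.max()+a[1],int(m.sum())) if len(r) else (0,0,0)
def tang(th,f):
    return -f@np.cross(AX,R.from_rotvec(AX*th).apply([0,0,1.]))
def stroke(th,end,step,f0,ref,slow=.0125,hard=6):
    """returns th,dropped,stopped"""
    dropped=False;base=[];log=[]
    while th<end-1e-6:
        th+=slow if dropped else step
        env.movel(*wpose(th,.041),speed=.012); f=force(2)-f0;t=tang(th,f)
        k=knob() if not dropped else None
        log.append((round(th,3),round(t,1),k and k[:2]))
        if not dropped:
            if k[0]-ref>=2 and k[2]>40: dropped=True;print("DROP",th,k)
            base.append(t)
        b=np.median(base[-8:])
        if t-b>hard or t>8.5: print("STOP",th,t,b,(f).round(1));break
        if env.get_obs()["time_s"]>52: print("time");break
    print(log); return th,dropped
E
python3 - <<'E'
from turn import *
f0=np.load("f0.npy");k=knob();print("ref",k);np.save("ref.npy",k)
th,d=stroke(-.55,-.25,.05,f0,k[0]);o=env.get_obs();print(th,d,o["time_s"],(o["wrist_force"]-f0).round(2))
E
```

```text
ref (np.int64(221), np.int64(234), 155)
[(-0.5, np.float64(1.9), (np.int64(221), np.int64(234))), (-0.45, np.float64(2.5), (np.int64(221), np.int64(234))), (-0.4, np.float64(2.7), (np.int64(221), np.int64(234))), (-0.35, np.float64(3.3), (np.int64(221), np.int64(234))), (-0.3, np.float64(3.6), (np.int64(221), np.int64(234))), (-0.25, np.float64(4.2), (np.int64(221), np.int64(234)))]
-0.25000000000000006 False 23.775 [-5.42  0.42  6.16]
```

Nothing yet. The tangential force of 2–4 N is free-turning friction. A growing radial force of about 7 N shows a small centre error, so I'll add radial compliance and continue.

```bash
python3 - <<'E'
s=open("turn.py").read()
s=s.replace("dropped=False;base=[];log=[]","dropped=False;base=[];log=[];global off")
s=s.replace("wpose(th,.041)","wpose(th,.041+off)").replace("t=tang(th,f)\n","t=tang(th,f);fr=f@R.from_rotvec(AX*th).apply([0,0,1.]);off+=5e-5*fr\n")
s=s.replace("round(t,1),k and","float(round(t,1)),float(round(fr,1)),k and int(k[0])))\n#").replace("import sys","off=0.")
open("turn.py","w").write(s)
E
sed -n 14,32p turn.py
python3 - <<'E'
import turn
from turn import *
f0=np.load("f0.npy");ref=np.load("ref.npy")
th,d=stroke(-.25,.6,.06,f0,ref[0]);o=env.get_obs();print(th,d,o["time_s"],(o["wrist_force"]-f0).round(2),turn.off)
np.save("st.npy",[th,turn.off,d])
E
```

```text
th+=slow if dropped else step
        env.movel(*wpose(th,.041+off),speed=.012); f=force(2)-f0;t=tang(th,f);fr=f@R.from_rotvec(AX*th).apply([0,0,1.]);off+=5e-5*fr
        k=knob() if not dropped else None
        log.append((round(th,3),float(round(t,1)),float(round(fr,1)),k and int(k[0])))
# k[:2]))
        if not dropped:
            if k[0]-ref>=2 and k[2]>40: dropped=True;print("DROP",th,k)
            base.append(t)
        b=np.median(base[-8:])
        if t-b>hard or t>8.5: print("STOP",th,t,b,(f).round(1));break
        if env.get_obs()["time_s"]>52: print("time");break
    print(log); return th,dropped
DROP 0.29 (np.int64(241), np.int64(251), 133)
[(-0.19, 4.6, 8.1, 221), (-0.13, 3.9, 6.8, 221), (-0.07, 4.4, 4.4, 221), (-0.01, 4.2, 4.0, 221), (0.05, 3.9, 1.4, 221), (0.11, 4.2, 0.1, 221), (0.17, 3.9, -1.9, 221), (0.23, 4.6, -1.8, 219), (0.29, 5.0, -1.9, 241), (0.302, 5.4, -2.1, None), (0.315, 5.2, -2.0, None), (0.328, 5.8, -1.7, None), (0.34, 6.0, -0.8, None), (0.353, 6.5, -0.4, None), (0.365, 6.6, -0.5, None), (0.378, 6.1, 0.2, None), (0.39, 6.6, -0.8, None), (0.403, 6.6, 0.8, None), (0.415, 6.8, -0.2, None), (0.428, 6.9, 0.0, None), (0.44, 6.6, -0.2, None), (0.453, 7.2, 0.2, None), (0.465, 7.5, -0.3, None), (0.478, 7.4, 0.2, None), (0.49, 7.5, 0.1, None), (0.503, 6.7, 0.1, None), (0.515, 7.5, -1.0, None), (0.528, 7.1, -0.1, None), (0.54, 7.2, 0.2, None), (0.552, 7.5, 0.2, None), (0.565, 8.3, -0.0, None), (0.577, 7.4, -0.3, None), (0.59, 8.2, -0.5, None), (0.602, 7.6, -0.3, None)]
0.6024999999999998 True 34.2667 [-7.36 -1.4   4.67] 0.0005063166507958203
```

The "drop" reading jumped 20 px, which suggests occlusion by the gripper rather than a real drop. I'll look at the picture.

Run:
```python
from h import *
s=env.camera("scene");save(s,"a",(200,170,340,330),2.5);t=env.camera("top");save(t,"b",(170,120,300,268),2.7)
a=cv2.imread("pics/a.png");b=cv2.imread("pics/b.png");b=cv2.resize(b,(350,400));cv2.imwrite("pics/p5.png",np.hstack([a,b]));print(env.get_obs()["time_s"])
```

```text
34.3667
```

View pics/p5.png

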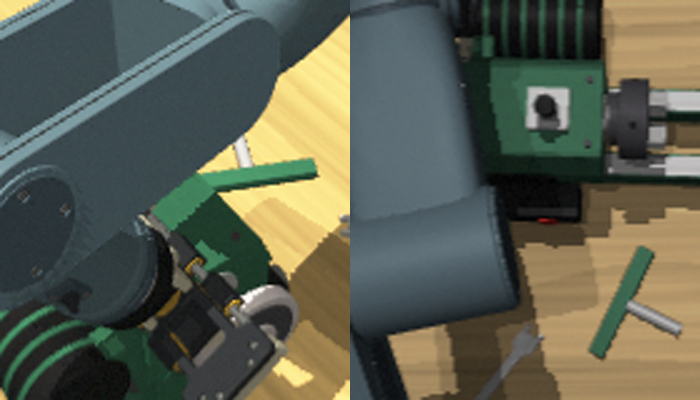

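The scene camera is blocked by the forearm at positive tilt, so that was a false drop. It's only usable up to θ ≈ 0.17. I'll regrasp at the front, check that the pin still stands, and go on; camera where visible, finer steps by feel beyond.

```bash
python3 - <<'E'
s=open("turn.py").read()
a=s.index("def stroke")
s=s[:a]+'''def stroke(th,end,f0,ref,tmax=52,dropped=False,jump=3.5):
    """steps of .06 rad while the knob is in view (th<.18), .02 by feel; stops on a force jump"""
    global off
    base=[];log=[];stop=False
    while th<end-1e-6:
        vis=th<.12 and not dropped
        th+=.06 if vis else .02
        env.movel(*wpose(th,.041+off),speed=.025 if vis else .015); f=force(2)-f0
        rad=R.from_rotvec(AX*th).apply([0,0,1.]);t=tang(th,f);fr=f@rad;off+=5e-5*fr
        k=knob() if vis else (0,0,0)
        log.append((round(th,2),float(round(t,1)),float(round(fr,1)),int(k[0])))
        if vis and 2<=k[0]-ref<=9 and 90<k[2]<220: dropped=True;print("DROP",th,k)
        b=np.median(base[-4:]) if len(base)>2 else t
        base.append(t)
        if t-b>jump or t>9.5: print("STOP",th,t,b,f.round(1));stop=True;break
        if env.get_obs()["time_s"]>tmax: print("time");break
    print(log);return th,dropped,stop
def regrasp(start=-.6):
    global off
    th=wpose(0,0)
    env.command_gripper(.42)
    env.movel(*wpose(0.,.065),speed=.07); env.movel(*wpose(start+.1,.065),speed=.05)
    off=0.; env.movel(*wpose(start,.041),speed=.06); env.dwell(.1)
    f0=force(3); env.command_gripper(0.); return f0
'''
open("turn.py","w").write(s)
E
python3 - <<'E'
import turn
from turn import *
o=env.get_obs();print("err mm",(o["eef_pos"]-wpose(.6025,.0415)[0])*1e3)
f0=regrasp();o=env.get_obs();print(o["time_s"],f0.round(2),(o["wrist_force"]-f0).round(2),o["grip_width"]*93)
k=knob();print(k);np.save("f0.npy",f0)
E
```

```text
err mm [ 0.02288364 -0.16508513  0.6428654 ]
37.8083 [ 0.42 -0.26  0.17] [-0.36  0.27  1.3 ] 16.055405331896246
(np.int64(221), np.int64(234), 151)
```

The pin is still standing (same row, 221) and the wheel really turned. On to the second stroke.

Run:
```python
import turn
from turn import *
f0=np.load("f0.npy")
th,d,s=stroke(-.6,.6,f0,221,tmax=50);o=env.get_obs();print(th,d,s,o["time_s"],(o["wrist_force"]-f0).round(2),turn.off)
np.save("st.npy",[th,turn.off,d,s])
```

```text
DROP -0.30000000000000004 (np.int64(227), np.int64(239), 152)
STOP 0.15999999999999995 9.791116985910653 7.820059522049503 [-9.4  1.5  2.7]
[(-0.54, 2.4, 5.5, 221), (-0.48, 4.1, 5.3, 221), (-0.42, 3.0, 4.6, 221), (-0.36, 3.7, 3.6, 221), (-0.3, 3.5, 2.1, 227), (-0.28, 2.5, -1.6, 0), (-0.26, 2.6, -2.4, 0), (-0.24, 2.1, -2.1, 0), (-0.22, 2.3, -2.0, 0), (-0.2, 3.3, -1.1, 0), (-0.18, 4.2, -0.0, 0), (-0.16, 4.0, 0.7, 0), (-0.14, 4.8, 1.1, 0), (-0.12, 4.1, 0.8, 0), (-0.1, 4.8, 1.0, 0), (-0.08, 4.8, 1.5, 0), (-0.06, 4.5, 1.1, 0), (-0.04, 4.8, 0.2, 0), (-0.02, 4.9, 0.7, 0), (-0.0, 5.2, -0.4, 0), (0.02, 5.6, -0.2, 0), (0.04, 5.4, 0.4, 0), (0.06, 6.0, 0.5, 0), (0.08, 6.7, 0.5, 0), (0.1, 7.5, 0.6, 0), (0.12, 8.2, 0.1, 0), (0.14, 8.5, 0.5, 0), (0.16, 9.8, 1.1, 0)]
0.15999999999999995 True True 45.575 [-9.95  1.01  1.95] 0.0011204153553375515
```

A real drop: the knob fell 6 px (about 10 mm) at θ = −0.30. The wheel then stiffened and I stopped at about 9.8 N, well under 13 N. I'll release, verify, and push the pin home.

Run:
```python
from turn import *
env.command_gripper(.42)
env.movel(*wpose(.1,.10),speed=.12)
q=down(YAW)
env.goto([H[0],H[1]+.03,.34],q); env.command_gripper(0.); env.movel([H[0],H[1],.285],q,speed=.2);env.dwell(.1)
print("knob",knob(),env.get_obs()["time_s"]);f0=force(4);z=.272
while z>.2505 and env.get_obs()["time_s"]<66:
    env.movel([H[0],H[1],z],q,speed=.04); f=force(2)-f0; e=env.get_obs()
    print(round(z,4),e["eef_pos"][2].round(4),f.round(1))
    if f[2]>16: break
    z-=.0015 if z<.268 else .003
e=env.get_obs();print(e["time_s"],e["eef_pos"])
env.movel([H[0],H[1],.31],speed=.15)
s=env.camera("scene");print("knob",knob(),env.get_obs()["time_s"])
save(s,"a",(200,170,340,330),2.5);w=env.camera("wrist");save(w,"b",(200,140,370,334),2.06)
a=cv2.imread("pics/a.png");b=cv2.resize(cv2.imread("pics/b.png"),(350,400));cv2.imwrite("pics/p6.png",np.hstack([a,b]))
```

```text
knob (np.int64(226), np.int64(239), 183) 49.4583
0.272 0.2717 [-0.2  0.3 -0.9]
0.269 0.2689 [-0.7  0.5 -0.4]
0.266 0.2658 [-0.1  0.  -0.6]
0.2645 0.2644 [ 0.2  0.6 -0.2]
0.263 0.2629 [-0.3  0.7 -0.4]
0.2615 0.2619 [-0.6  0.2  1.4]
0.26 0.2604 [-0.3  0.9  3.5]
0.2585 0.2588 [0.1 0.4 4. ]
0.257 0.2575 [0.7 0.4 4.4]
0.2555 0.2561 [1.  0.7 4.9]
0.254 0.2548 [1.2 0.9 5.3]
0.2525 0.2536 [ 2.  -0.1  6.5]
0.251 0.2534 [ 1.   0.2 11.1]
53.1833 [0.61405713 0.11966608 0.25335975]
knob (np.int64(225), np.int64(242), 202) 53.825
```

View pics/p6.png

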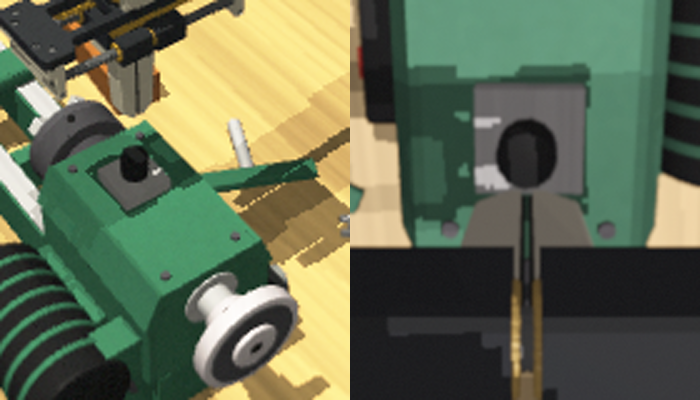

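The push moved the knob down about 9 mm, to a tip height of 0.2394, where flush would be 0.239. The peak was only 11 N, so I'll press again firmly to be sure it's past the ball and measure the knob's height.

Run:
```python
from turn import *
q=down(YAW); env.movel([H[0],H[1],.258],q,speed=.1);f0=np.zeros(3)
z=.2535
while z>.244 and env.get_obs()["time_s"]<62:
    env.movel([H[0],H[1],z],q,speed=.04); f=force(2); e=env.get_obs()
    print(round(z,4),e["eef_pos"][2].round(4),f.round(1))
    if f[2]>20: break
    z-=.0015
env.movel([H[0],H[1],.30],q,speed=.2);env.movel([H[0]-.12,H[1]-.10,.36],q,speed=.35)
s=env.camera("scene");print(env.get_obs()["time_s"])
for n,u in(("flush",0),("2.5up",.0025),("drop",.012)): print(n,"base",proj(s,H+[0,0,u]).round(1),"top",proj(s,H+[0,0,u+.024]).round(1))
save(s,"p7",(220,205,290,265),8)
```

```text
0.2535 0.2538 [ 0.  -0.1  0.2]
0.252 0.2534 [-0.9 -0.2  4.4]
0.2505 0.2533 [-2.3 -0.7 10.4]
0.249 0.2532 [-4.5 -0.5 17.7]
0.2475 0.2531 [-6.8 -0.3 23.2]
56.975
flush base [253.8 239.7] top [253.6 232.1]
2.5up base [253.8 238.9] top [253.5 231.3]
drop base [253.7 235.9] top [253.4 228.3]
```

View pics/p7.png

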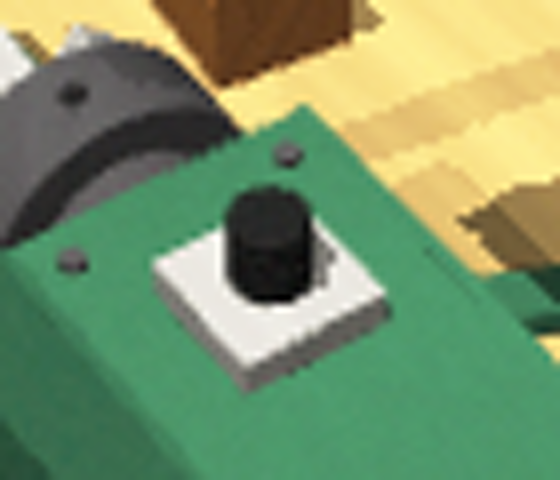

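The knob now sits on the pad with no gap visible. Its base edge in native pixels is at about (253,243), and its base centre is within 1 px of the flush prediction. It holds dead at the same height under 23 N, well over the ball's 12 N. I'm handing in.

```bash
python3 -c "
from bench import env
print(env.finish_job(),env.get_obs()['time_s'])"
```

```text
the job is handed in; nothing more can be done
the job is handed in; nothing more can be done
```

The spindle is locked with the pin pushed home, and the job is handed in at about 57 s of the 72 s allowed. No verdict was reported.

- **Pin:** I took the lock pin from the rack and stood it in the lock hole. It went in without measurable contact force, and the scene camera showed it standing by itself.
- **Wheel:** I turned the hand wheel in two strokes. In the second, the knob dropped 6 px (about 10 mm). I then turned on, with the resistance climbing, and stopped at about 10 N, under the 13 N limit.
- **Push home:** The first push moved the knob about 9 mm and peaked at 11 N. A second press reached 23 N with no further movement, and the knob top measured 239.4 mm against 239 mm expected for flush. The last image shows no gap between knob and pad.

**Checks that disagreed or were less clear:**
- The first stroke reported a false drop, because the forearm hid the knob from the scene camera. The next picture and the regrasp showed the pin still standing.
- The force rise at the stop was gradual, not sharp, and it also rose somewhat in the first stroke while the wheel was free. I therefore rely mainly on the drop seen by the camera, plus turning 0.46 rad past it when the play is only about 0.25 rad. Some of that turn must have been the fingers slipping or flexing on the rim.
- The first touch on the dropped knob came about 3 mm lower than a 10 mm drop would give.
- The last image puts the knob's base about 0.6–0.7 px (roughly 2 mm) above exact flush, which is within my measuring error.

I did not compare the other bench items before and after. No unexpected contact forces showed up in the readings I took.

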